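# Check a battery module and hold the probe in the sprung tester socket

### The job

Check the battery module with the orange cordless probe: lift it from its stand by the handle and rest its brass tip for a moment first on the red tap, then on the blue one, never touching the yellow tap. Then push the tip straight down on the sprung brass contact in the tester's socket until the probe's black collar sits firmly on the socket rim, and finish while still gripping the handle and pressing it there, so the tester can log. Do not ram the probe into anything, and leave the tape roll, the spare cell and the screwdriver where they are.

Things in the scene. Friction and masses are not known exactly. Their poses are not given: they have to be found in the camera images.
- probe: Loose cordless probe, 100 g, upright in the stand, 125 mm long. Origin at the tip's lowest point, z up along it. Brass tip 6 mm diameter (z 0 to 14 mm); black collar 24 mm diameter (z 14 to 70), its flat underside at z 14 being the shoulder that meets the socket rim; round orange finger guard 42 mm (z 70 to 75); orange square handle 22 x 22 mm, sides along its x and y (z 75 to 125).
- probe_handle (a point): Point on the axis of the probe's handle, 98 mm above the tip, axes as the probe's: where to grip it. The fingertips then end just above the orange guard and can push on it, so the probe cannot slip up far.
- stand: Fixed aluminium block 70 x 70 x 80 mm high with an upright through hole of 26 mm diameter in its middle; origin at the centre of its underside. The probe hangs in it by its guard, tip 10 mm above the work surface; lift it straight up by at least 75 mm to clear. Stand and tester may be on either side.
- module: Fixed battery module: black tray 190 x 270 mm, 78 mm high, with a grid of pale cells; origin at the centre of its underside, long side along its y. It carries the three taps.
- red_top (a point): Centre of the flat top of the red tap, a fixed upright stud 26 mm in diameter with a small steel dot in its middle, whose top is 84 mm above the work surface. First point to touch. The three taps stand in a row 70 mm apart in any order.
- blue_top (a point): The same for the blue tap. Second point to touch.
- yellow_top (a point): The same for the yellow tap: not to be touched.
- red_tap: The red stud; origin on its axis, 14 mm below its top.
- blue_tap: The blue stud; origin on its axis, 14 mm below its top.
- yellow_tap: The yellow stud; origin on its axis, 14 mm below its top.
- tester: Fixed tester: blue case 150 x 110 mm, 50 mm high, reaching from x = -55 to +95 mm of its origin, a sloping grey display at its +x end (at most 70 mm high) and a black square socket 50 x 50 mm above the origin, from 50 to 80 mm high. Origin on the work surface under the socket's axis.
- socket_rim (a point): Centre of the socket's mouth, level with the socket's flat top, 80 mm above the work surface. The bore is 14.5 mm in diameter, 30 mm deep; at rest the brass contact fills it flush with the rim. The probe's 6 mm tip pushes the contact down into the bore until the 24 mm collar stops hard on the rim.
- plunger (a joint): How far the sprung brass contact is pushed down, in m: 0 at rest (flush), about 0.014 when the probe's collar is on the rim. Its spring pushes back with about 3.6 N at 0 and 7.8 N at 0.014 (300 N/m); the push rises clearly above that only once the collar bears on the rim.
- tape: Loose roll of pale tape lying flat, 90 mm diameter, 25 mm high; origin at the centre of its underside. Leave alone.
- spare_cell: Loose green round battery cell standing upright, 21 mm diameter, 70 mm high; origin at the centre of its underside. Leave alone.
- screwdriver: Loose screwdriver with a red handle, about 200 mm long, lying on the work surface. Leave alone.
There are look-alikes about, which are no part of the job. There is more than one size of the probe; the one meant has the size given above. Several things have the shape of the tester; the one meant has the colours described above.

How it is judged:
By the outcome, as a careful person would: the job done as asked, in the order asked, and still so for the second after the job is handed in, while the arm keeps its last pose, push and grip.
It also fails if it takes over 67 s, if anything falls off the work surface, if the arm or the gripper's body presses on something with over 40 N, if the wrist force passes 120 N, or if a joint passes its speed limit or range.

### The arm

A 6-joint arm with a two-finger parallel gripper is mounted at the origin on the work surface. World frame = base frame: x ahead of the robot, y to its left, z up, the work surface at z = 0. Lengths are in m, angles in rad, forces in N, time in s.
With the tool pointing down it reaches from about 0.35 to 0.775 m from the base axis. Payload 7.3 kg.
Tool frame: the origin (TCP) lies on the mounting face of the last link; the fingertips stand 178 mm ahead of it and the grasp point (between the pads) lies 159 mm ahead of it (robot.grip_depth is the distance from the TCP to the grasp point, in m); z points along the fingers, y is the line along which they close (so a half turn about z gives the same grasp; the last joint's range is limited). The gripper opens to 92 mm and grips with 3 to 60 N. Pads are 19 mm wide; open, the fingers measure 130 mm over their backs; the gripper's body (75 mm by 190 mm) begins 47 mm behind the grasp point.
Start: joints at [1.149, 0.342, 1.524, -0, 1.275, -0.146], TCP at [0.143, 0.505, 0.405] pointing down, gripper open.
Joint ranges: [-2.53, 2.53], [-0.77, 2.02], [0.04, 2.7], [-1, 4.14], [0.28, 2.66], [-3.11, 3.11]. Speed limits (rad/s): [2.57, 2.57, 3.14, 3.14, 3.14, 3.14].

### API

Orientations are given as [roll, pitch, yaw] about the fixed x, y, z axes, in that order (R = Rz(yaw) Ry(pitch) Rx(roll)).
In Python, from cell import observe, cams, robot, models gives the robot as it stands.
- The arm moves only by the shell command python3 -m jog 'ROWS' [FORCE]. ROWS is JSON, a list of rows, each a list of 3 entries, a list of its own where there are three numbers: the shift along the tool's x, y, z each as a share of 0.4 m, from -1 to 1, then the turn about the tool's z as a share of pi rad, from -1 to 1, then the closure, from 0 (fully open) to 1 (shut). In form: [[[x, y, z], turn, jaw], ...]. A call has 1 to 12 rows; each row is the pose to reach, as a shift and turn from the pose commanded when the call began, along the tool's axes at that moment, turning the shorter way round; what a row does not reach only later rows make up. A row lasts 1/8 s, in which the tool goes at most 62.5 mm and 10.7 degrees, less where a joint would pass 70% of its speed; a pose out of reach is approached as far as the arm can. A call with a number of a shift or a turn outside -1 to 1 is refused whole. A call with a gripper value outside its range is refused whole. The fingers move at their own pace and stop on an object; FORCE is the grip in N (left out, the last holds). Time passes only in rows, so rows that repeat a pose let the fingers close. It gives the time, the measured TCP pose, the force, the opening and the grip force at its end, in the units of the state.
- observe(): the state, without advancing time (a new reading comes with each control period).
- cams.read_camera(name): name is "scene" or "top" or "wrist"; returns the picture (480x640x3 uint8, red, green, blue); there is no depth.
- cams.camera_model(name): a dict with "camera_matrix" (3x3 intrinsics, pixels), "pose" (4x4, takes a point from camera to world coordinates). Camera axes: x right, y down, z forward; pixel columns grow to the right and rows downward; lengths in m; the calibration is good to about 2 mm. A picture is of the moment at which its call begins: read the wrist's pose just before it. camera_model takes no time and is no camera call; for the wrist camera it gives the pose at the moment of the call.
- robot.hand_in(): hands the job in; it is judged then, once.
Trained networks look in the newest picture that a camera, given by its name, has taken for a name from the list of things; names that differ only in an ending like _2 or _b are one class to them, and where a whole thing is asked for, a point or a joint stands for the part that bears it (a point fixed in the world has none). Each returns a list of dicts, best first, with "confidence" (0 to 1); they miss things now and then, are a little off and sometimes report something else, mostly with a low value. They report only what shows in the picture. A call takes as long as a camera call. They do not tell look-alikes from the thing itself.
- models.find_in(target, camera): "position" ([x, y, z] in m, in world coordinates, good to about 4 mm: the middle of the surface that is visible of it).
- models.pinpoint(target, camera): "position" ([x, y, z] in m, in world coordinates, good to about 4 mm: a listed point, or the origin of a listed thing).
The state is a dict: "time": time; "qpos": joint angles; "qvel": joint speeds; "joint_efforts": joint torques, N m; "tool_pos": TCP position; "tool_rot": TCP orientation; "contact_force": force on the tool from outside, world axes, zero at the start; "torque": the same for the moment, N m; "opening": finger opening in m; "grip_force": force on a finger pad.
Only numpy, scipy, OpenCV 4.12 (cv2) and the standard library are available. Lean on these libraries where they do the work, as an engineer would, in place of code of your own. Each camera call takes 0.05 s, during which the arm holds its last target. There are 200 camera calls.

## Working session

There is one attempt and no reset: what is moved stays moved. The work goes in short steps, Python scripts to look and compute and a shell command to move; the robot and the scene stay as the last step left them, time stands still between calls to the robot, and variables do not carry over. Pictures are saved under pics/ and viewed, at most 10 in all, crops included, and the job is handed in when it is done.

```bash
mkdir -p pics; ls; python3 - <<'E'
from cell import observe,cams,robot,models
import cv2,numpy as np
s=observe();print(s)
for c in("top","scene"):
    cv2.imwrite(f"pics/{c}0.png",cams.read_camera(c)[:,:,::-1])
    m=cams.camera_model(c);K=m["camera_matrix"];T=np.linalg.inv(m["pose"])
    for t in("probe_handle","probe","stand","red_top","blue_top","yellow_top","socket_rim","tester","tape","spare_cell","screwdriver"):
        for d in models.pinpoint(t,c)[:4]:
            p=np.array(d["position"]);q=np.array(K)@(T[:3,:3]@p+T[:3,3])
            print(c,t,p.round(3),(q[:2]/q[2]).round(),round(d["confidence"],2))
E
```

```text
pics
{'time': 0.0, 'qpos': array([ 1.14901261e+00,  3.42712783e-01,  1.52501097e+00,  4.79715901e-06,
        1.27537428e+00, -1.46018389e-01]), 'qvel': array([ 7.20459740e-05,  6.86573507e-04, -8.14501421e-04,  4.83323300e-04,
       -2.79182850e-04,  1.95246114e-03]), 'joint_efforts': array([ 2.41688707e-03, -4.31233513e+01, -2.44228506e+01,  7.21831759e-02,
        5.55352808e-02, -1.23330374e-04]), 'tool_pos': array([0.14288147, 0.50504595, 0.40405202]), 'tool_rot': array([-3.14010397e+00, -2.23570251e-04,  2.86582576e+00]), 'contact_force': array([0.89871747, 0.43653518, 0.37634868]), 'torque': array([-0.01011602,  0.01313139,  0.02289462]), 'grip_force': 0.0, 'opening': 0.09173220102736976}
top probe_handle [0.424 0.395 0.126] [144. 294.] 0.88
top probe_handle [0.41  0.304 0.126] [185. 299.] 0.78
top probe_handle [0.519 0.322 0.11 ] [180. 253.] 0.5
top probe [ 0.421  0.397 -0.002] [159. 300.] 0.71
top probe [0.515 0.318 0.009] [190. 261.] 0.7
top probe [0.416 0.301 0.001] [197. 301.] 0.56
top stand [0.517 0.321 0.002] [190. 260.] 0.67
top red_top [ 0.501 -0.076  0.084] [352. 25
[... 854 characters left out ...]
 red_top [ 0.5   -0.076  0.082] [311. 216.] 0.46
scene blue_top [ 0.507 -0.004  0.082] [330. 235.] 0.56
scene blue_top [0.518 0.062 0.071] [347. 259.] 0.26
scene yellow_top [0.516 0.067 0.087] [350. 256.] 0.61
scene socket_rim [ 0.267 -0.34   0.08 ] [310. 121.] 0.85
scene socket_rim [ 0.38  -0.051  0.   ] [353. 218.] 0.62
scene socket_rim [ 0.473 -0.38   0.079] [242. 147.] 0.57
scene tester [ 0.264 -0.34   0.   ] [311. 143.] 0.91
scene tester [ 0.47 -0.38  0.  ] [246. 168.] 0.84
scene tape [0.799 0.178 0.005] [283. 396.] 0.59
scene spare_cell [ 0.383 -0.054 -0.002] [351. 219.] 0.66
scene spare_cell [0.52  0.064 0.071] [347. 260.] 0.51
scene screwdriver [ 0.77  -0.13   0.003] [206. 286.] 0.86
```

View pics/top0.png

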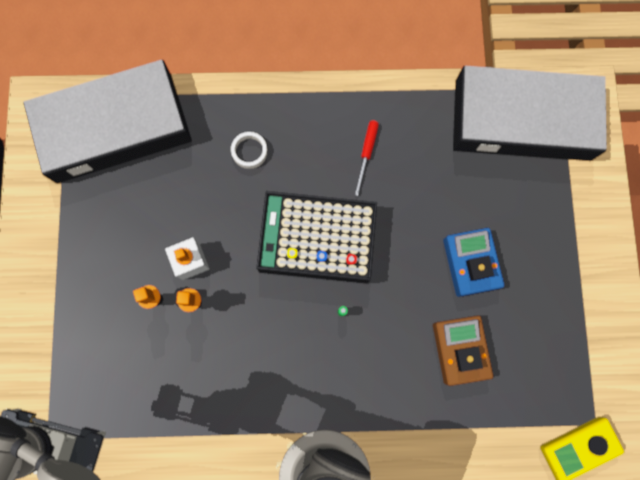

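View pics/scene0.png

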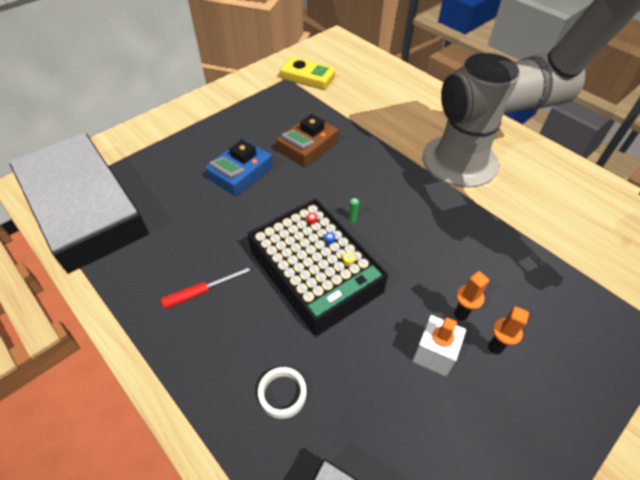

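The pictures show three orange probes: one in the white stand at top (183,256), and two bigger ones standing free at (147,295) and (188,299). The one in the stand is the one meant. The blue tester is at (472,262); the brown one at (463,350) and the yellow meter at (582,448) are decoys. The taps are yellow (292,253), blue (322,256) and red (352,258).

```bash
cat > h.py <<'E'
from cell import observe,cams,robot,models
import cv2,numpy as np
from scipy.spatial.transform import Rotation as Ro
def toolR(s=None):
    s=s or observe();return Ro.from_euler('xyz',s["tool_rot"]).as_matrix()
def go(target,yaw=None):   # target of TCP (world), yaw of tool
    s=observe();R=toolR(s);d=R.T@(np.array(target)-s["tool_pos"])/0.4
    t=0
    if yaw is not None:
        t=-((yaw-s["tool_rot"][2]+np.pi/2)%np.pi-np.pi/2)/np.pi
    print("t",round(s["time"],2),"pos",s["tool_pos"].round(4),"rot",s["tool_rot"].round(4),"F",s["contact_force"].round(2),"open",round(s["opening"],4),"grip",round(s["grip_force"],1))
    print("shift",d.round(4),"turn",round(t,4))
def proj(c,p,m=None):
    m=m or cams.camera_model(c);T=np.linalg.inv(m["pose"]);q=np.array(m["camera_matrix"])@(T[:3,:3]@np.array(p)+T[:3,3]);return q[:2]/q[2]
def ray(c,uv,z,m=None):
    m=m or cams.camera_model(c);P=np.array(m["pose"]);d=P[:3,:3]@np.linalg.inv(m["camera_matrix"])@[uv[0],uv[1],1];return P[:3,3]+d*(z-P[2,3])/d[2]
E
python3 - <<'E'
from h import *
m=cams.camera_model("wrist");s=observe();R=toolR(s)
print("cam in tool",R.T@(np.array(m["pose"])[:3,3]-s["tool_pos"]),(R.T@np.array(m["pose"])[:3,:3]).round(3),m["camera_matrix"],robot.grip_depth)
go([0.46,0.32,0.42])
E
```

```text
cam in tool [ 0.07170502 -0.00029741  0.0184846 ] [[-0.    -0.964 -0.265]
 [ 1.    -0.     0.   ]
 [-0.    -0.265  0.964]] [[337.97619045   0.         326.85677841]
 [  0.         337.97619045 246.69237383]
 [  0.           0.           1.        ]] 0.1592
t 1.2 pos [0.1429 0.5052 0.4047] rot [ 3.1416 -0.      2.8658] F [ 0.31 -0.11 -0.4 ] open 0.092 grip 0.0
shift [-0.8888 -0.2295 -0.0382] turn 0
```

```bash
python3 -m jog '[[[-1,-0.19,-0.03],0,0],[[-1,-0.19,-0.03],0,0],[[-1,-0.19,-0.03],0,0],[[-1,-0.19,-0.03],0,0],[[-1,-0.19,-0.03],0,0],[[-1,-0.19,-0.03],0,0],[[-1,-0.19,-0.03],0,0],[[-1,-0.19,-0.03],0,0],[[-1,-0.19,-0.03],0,0]]' ; python3 - <<'E'
from h import *
im=cams.read_camera("wrist");cv2.imwrite("pics/w1.png",im[:,:,::-1])
for t in("probe_handle","probe","stand"):
    for d in models.pinpoint(t,"wrist")[:4]:
        print(t,np.round(d["position"],4),proj("wrist",d["position"]).round(),round(d["confidence"],2))
go([0.518,0.32,0.42])
E
```

```text
time: 2.33
tool_pos: [0.5065, 0.3234, 0.4165]
tool_rot: [-3.141, -0.001, 2.866]
contact_force: [-0.4, 0.8, 0.0]
opening: 0.0918
grip_force: 0.0
probe_handle [0.4249 0.3924 0.1256] [385. 120.] 0.91
probe_handle [0.4124 0.3022 0.1216] [268. 137.] 0.76
probe_handle [0.5164 0.3224 0.1054] [329. 248.] 0.6
probe [0.5195 0.3175 0.008 ] [325. 230.] 0.85
probe [4.127e-01 3.029e-01 1.000e-04] [286. 142.] 0.66
probe [4.250e-01 3.944e-01 1.000e-04] [368. 130.] 0.61
stand [0.5137 0.3187 0.0013] [324. 223.] 0.72
t 2.52 pos [0.5061 0.3239 0.417 ] rot [3.1413e+00 1.0000e-04 2.8675e+00] F [-0.09 -0.12 -0.24] open 0.0916 grip 0.0
shift [-0.0312 -0.0014 -0.0074] turn 0
```

View pics/w1.png

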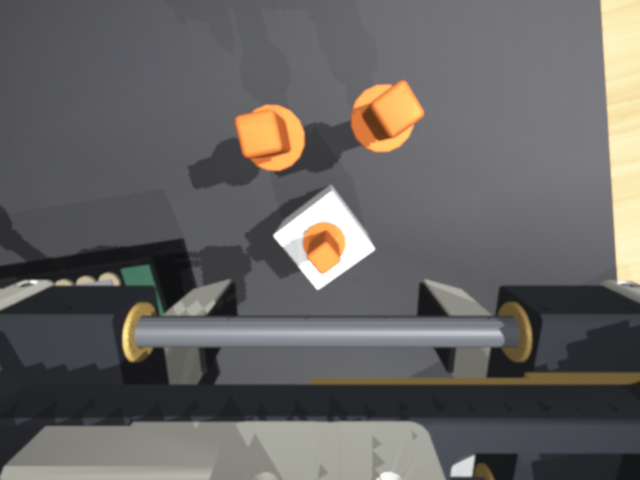

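The stand is at (325,240) with the small probe in it, and the two big decoys are at (265,137) and (390,112). The next step is to rectify a close crop onto the handle-top plane and the stand-top plane to get the yaw.

```bash
python3 - <<'E'
from h import *
im=cams.read_camera("wrist");m=cams.camera_model("wrist")
out=[]
for z in(0.135,0.08):
    # 4px/mm... 300px = 100mm, centre (0.518,0.320), col -> +x world, row -> -y
    X=np.linspace(.468,.568,400);Y=np.linspace(.37,.27,400)
    g=np.array([[proj("wrist",[x,y,z],m) for x in X[::21]] for y in Y[::21]],np.float32)
    w=np.float32([proj("wrist",[X[i],Y[j],z],m) for i,j in((0,0),(399,0),(399,399),(0,399))])
    H=cv2.getPerspectiveTransform(w,np.float32([[0,0],[399,0],[399,399],[0,399]]))
    out.append(cv2.warpPerspective(im,H,(400,400),flags=cv2.INTER_CUBIC)[:,:,::-1])
o=np.hstack(out);cv2.imwrite("pics/rect.png",o)
hsv=cv2.cvtColor(im,cv2.COLOR_RGB2HSV)
wh=((hsv[...,1]<60)&(hsv[...,2]>150)).astype(np.uint8)
orr=((hsv[...,1]>150)&(hsv[...,0]<20)&(hsv[...,2]>80)).astype(np.uint8)
msk=np.zeros_like(wh);msk[175:300,260:385]=1
c=cv2.findNonZero((wh|orr)*msk);h=cv2.convexHull(c)[:,0]
P=np.float32([ray("wrist",p,.08,m)[:2] for p in h]);r=cv2.minAreaRect(P*1000);print("stand",r)
E
```

```text
stand ((514.4581298828125, 318.0700378417969), (75.9407958984375, 75.12905883789062), 21.22807502746582)
```

View pics/rect.png

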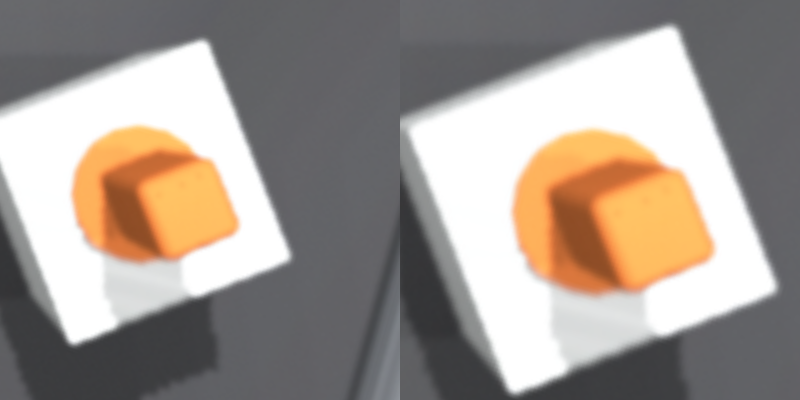

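```bash
python3 - <<'E'
from h import *
c=np.array([.516,.3175]);u=np.array([np.cos(np.radians(112)),np.sin(np.radians(112))]);v=np.array([u[1],-u[0]])
for z in(.155,.16):
  for p in((403,82),(424,106),(388,137),(372,112)):
    q=ray("wrist",p,z)[:2];print(z,q.round(4),"along %.4f perp %.4f"%((q-c)@u,(q-c)@v))
go([0.516,0.3175,0.3],np.radians(202))
E
```

```text
0.155 [0.4069 0.4038] along 0.1209 perp -0.0688
0.155 [0.4252 0.4142] along 0.1237 perp -0.0480
0.155 [0.4379 0.3865] along 0.0933 perp -0.0465
0.155 [0.4194 0.3798] along 0.0939 perp -0.0663
0.16 [0.4076 0.4026] along 0.1195 perp -0.0687
0.16 [0.4254 0.4128] along 0.1223 perp -0.0483
0.16 [0.4379 0.3856] along 0.0924 perp -0.0469
0.16 [0.4197 0.379 ] along 0.0931 perp -0.0662
t 2.58 pos [0.5062 0.3239 0.417 ] rot [3.1413e+00 1.0000e-04 2.8674e+00] F [-0.23 -0.87 -0.01] open 0.0915 grip 0.0
shift [-0.0277 -0.0088  0.2926] turn -0.2095
```

```bash
python3 -m jog '[[[-0.0277,-0.0088,0.12],-0.21,0.3],[[-0.0277,-0.0088,0.12],-0.21,0.3],[[-0.0277,-0.0088,0.12],-0.21,0.3],[[-0.0277,-0.0088,0.12],-0.21,0.3],[[-0.0277,-0.0088,0.12],-0.21,0.3],[[-0.0277,-0.0088,0.12],-0.21,0.3]]' ; python3 - <<'E'
from h import *
im=cams.read_camera("wrist");m=cams.camera_model("wrist");s=observe()
for c in("wrist","wrist"):
  for t in("probe_handle","probe","stand"):
    for d in models.pinpoint(t,"wrist")[:4]:
        p=np.array(d["position"])
        if abs(p[0]-.517)<.02: print(t,p.round(4),round(d["confidence"],2))
X=np.linspace(.468,.568,400);Y=np.linspace(.37,.27,400)
z=.135;w=np.float32([proj("wrist",[X[i],Y[j],z],m) for i,j in((0,0),(399,0),(399,399),(0,399))])
H=cv2.getPerspectiveTransform(w,np.float32([[0,0],[399,0],[399,399],[0,399]]))
o=cv2.warpPerspective(im,H,(400,400),flags=cv2.INTER_CUBIC)[:,:,::-1]
cv2.imwrite("pics/rect2.png",np.hstack([o,cv2.resize(im[:,:,::-1],(400,400))]))
go([0.516,0.3175,0.36],np.radians(202))
E
```

```text
time: 3.32
tool_pos: [0.5166, 0.317, 0.3689]
tool_rot: [3.142, 0.0, -2.759]
contact_force: [-0.2, 0.1, 0.0]
opening: 0.0645
grip_force: 0.0
probe_handle [0.5163 0.32   0.1047] 0.58
probe [0.5147 0.3139 0.0108] 0.61
stand [0.5163 0.3196 0.0016] 0.62
probe_handle [0.5163 0.32   0.1047] 0.58
probe [0.5147 0.3139 0.0108] 0.61
stand [0.5163 0.3196 0.0016] 0.62
t 3.67 pos [0.5168 0.3167 0.3687] rot [ 3.1415e+00  1.0000e-04 -2.7579e+00] F [ 1.07 -0.64  0.38] open 0.0642 grip 0.0
shift [0.0012 0.0026 0.0218] turn -0.0001
```

View pics/rect2.png

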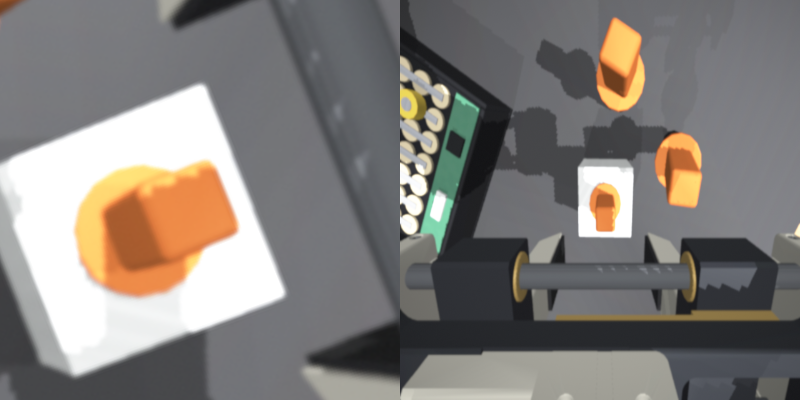

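The fingers straddle the stand probe's handle and line up with it (handle top at rectified (193,212), so x=0.516, y=0.317). Both decoys are clear.

```bash
python3 -m jog '[[[0.001,0.001,0.08],0,0.3],[[0.001,0.001,0.14],0,0.3],[[0.001,0.001,0.19],0,0.3],[[0.001,0.001,0.23],0,0.3],[[0.001,0.001,0.25],0,0.3],[[0.001,0.001,0.25],0,0.3],[[0.001,0.001,0.25],0,0.6],[[0.001,0.001,0.25],0,0.9],[[0.001,0.001,0.25],0,0.9],[[0.001,0.001,0.25],0,0.9],[[0.001,0.001,0.25],0,0.9]]' 40; python3 - <<'E'
from h import *
go([0.516,0.3175,0.268],np.radians(202))
E
```

```text
time: 5.05
tool_pos: [0.5163, 0.317, 0.2689]
tool_rot: [3.141, 0.0, -2.758]
contact_force: [-0.7, -0.1, 1.2]
opening: 0.0221
grip_force: 40.0
t 5.05 pos [0.5163 0.317  0.2689] rot [ 3.1414e+00  3.0000e-04 -2.7576e+00] F [-0.65 -0.1   1.22] open 0.0221 grip 40.0
shift [0.0003 0.0014 0.0022] turn -0.0
```

```bash
python3 -m jog '[[[0,0,-0.03],0,0.9],[[0,0,-0.08],0,0.9],[[0,0,-0.15],0,0.9],[[0,0,-0.22],0,0.9],[[0,0,-0.29],0,0.9],[[0,0,-0.34],0,0.9],[[0,0,-0.375],0,0.9],[[0,0,-0.375],0,0.9]]' ; python3 - <<'E'
from h import *
print(observe()["qpos"].round(2))
go([0.5005,-0.076,0.40],np.radians(202))
E
```

```text
time: 6.05
tool_pos: [0.5163, 0.3169, 0.4199]
tool_rot: [3.142, 0.002, -2.758]
contact_force: [-0.4, 0.0, -0.3]
opening: 0.0217
grip_force: 40.0
[ 0.42  0.48  1.26  0.    1.4  -1.53]
t 6.05 pos [0.5163 0.3169 0.4199] rot [ 3.1415e+00  2.1000e-03 -2.7577e+00] F [-0.44  0.01 -0.26] open 0.0217 grip 40.0
shift [ 0.4047 -0.896   0.0488] turn -0.0
```

```bash
python3 -m jog '[[[0.03,-0.07,0],0,0.9],[[0.09,-0.2,0],0,0.9],[[0.15,-0.33,0],0,0.9],[[0.21,-0.46,0.01],0,0.9],[[0.27,-0.59,0.02],0,0.9],[[0.33,-0.72,0.03],0,0.9],[[0.37,-0.82,0.04],0,0.9],[[0.4,-0.88,0.049],0,0.9],[[0.405,-0.896,0.049],0,0.9],[[0.405,-0.896,0.049],0,0.9]]' ; python3 - <<'E'
from h import *
for c in("wrist","top","scene"):
    im=cams.read_camera(c)
    if c!="top":cv2.imwrite(f"pics/{c}3.png",im[:,:,::-1])
    for t in("red_top","blue_top","yellow_top","probe","probe_handle","socket_rim"):
        for d in models.pinpoint(t,c)[:3]: print(c,t,np.round(d["position"],4),round(d["confidence"],2))
go([0.5005,-0.076,0.40],np.radians(202))
a=cv2.imread("pics/wrist3.png");b=cv2.imread("pics/scene3.png")[100:340,200:440]
cv2.imwrite("pics/c3.png",np.hstack([cv2.resize(a,(400,300)),cv2.resize(b,(300,300))]))
E
```

```text
time: 7.3
tool_pos: [0.5004, -0.0759, 0.3987]
tool_rot: [3.141, -0.001, -2.758]
contact_force: [-0.3, 0.4, -1.4]
opening: 0.022
grip_force: 40.0
wrist red_top [ 0.505  -0.0743  0.0846] 0.57
wrist red_top [ 0.4982 -0.0781  0.0664] 0.53
wrist blue_top [ 0.5106 -0.0027  0.0877] 0.69
wrist probe [ 0.501  -0.0773  0.1406] 0.95
wrist probe [ 0.4996 -0.073   0.0848] 0.61
wrist probe_handle [ 0.4988 -0.0706  0.2353] 0.97
wrist probe_handle [0.3507 0.1744 0.0297] 0.75
wrist socket_rim [ 0.3817 -0.0497 -0.0009] 0.27
top red_top [ 0.5177  0.3197 -0.002 ] 0.32
top yellow_top [0.519  0.0663 0.0862] 0.47
top probe [0.4026 0.2864 0.0123] 0.93
top probe [0.4716 0.5119 0.0098] 0.72
top probe_handle [0.5893 0.4693 0.031 ] 0.84
top probe_handle [0.351  0.1762 0.0291] 0.7
top socket_rim [ 0.4727 -0.3795  0.0774] 0.82
top socket_rim [ 0.2636 -0.3398  0.0837] 0.71
scene red_top [ 0.502  -0.0753  0.0844] 0.52
scene blue_top [ 0.5092 -0.0058  0.0805] 0.67
scene blue_top [0.5181 0.0654 0.0866] 0.18
scene yellow_top [0.5211 0.0645 0.0851] 0.45
scene probe [0.4734 0.5122 0.014 ] 0.93
scene probe [ 0.5034 -0.0746  0.1411] 0.76
scene probe [0.4035 0.2875 0.0112] 0.73
scene probe_handle [ 0.5003 -0.0751  0.2409] 0.91
scene probe_handle [0.3516 0.17   0.0326] 0.8
scene probe_handle [0.5855 0.4662 0.0342] 0.66
scene socket_rim [ 0.4716 -0.3808  0.0787] 0.62
t 8.35 pos [ 0.5004 -0.0761  0.3991] rot [ 3.1416e+00  1.0000e-04 -2.7577e+00] F [-0.31 -0.06 -1.4 ] open 0.0218 grip 40.0
shift [-0.0004  0.0001 -0.0022] turn -0.0
```

View pics/c3.png

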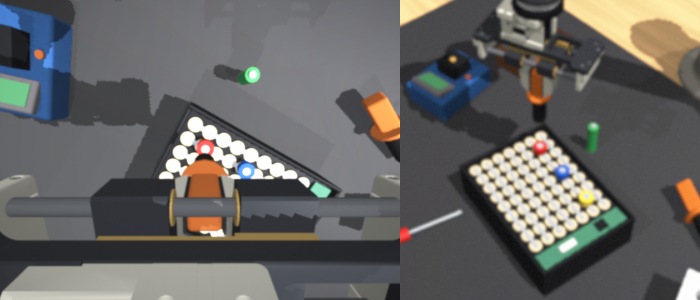

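The held probe hangs straight with its tip just above the red tap (wrist crop (205,148)), and the spare cell still stands. The two free-standing decoy probes are now lying down, so the gripper knocked them over at the stand. They have no part in the job and are still on the work surface. Next is a gentle descent on red.

```bash
python3 -m jog '[[[-0.003,0.002,0.03],0,0.9],[[-0.003,0.002,0.07],0,0.9],[[-0.003,0.002,0.1],0,0.9],[[-0.003,0.002,0.12],0,0.9],[[-0.003,0.002,0.128],0,0.9],[[-0.003,0.002,0.131],0,0.9],[[-0.003,0.002,0.134],0,0.9],[[-0.003,0.002,0.136],0,0.9],[[-0.003,0.002,0.136],0,0.9]]' ; python3 - <<'E'
from h import *
go([0.502,-0.0755,0.343],np.radians(202))
E
```

```text
time: 9.48
tool_pos: [0.5012, -0.0749, 0.3448]
tool_rot: [-3.141, 0.0, -2.758]
contact_force: [-0.4, -1.0, -0.0]
opening: 0.0219
grip_force: 40.0
t 9.47 pos [ 0.5012 -0.0749  0.3448] rot [-3.1415e+00  3.0000e-04 -2.7577e+00] F [-0.42 -0.98 -0.02] open 0.0219 grip 40.0
shift [-0.0013 -0.0022  0.0046] turn -0.0
```

```bash
python3 -m jog '[[[0,0,0.002],0,0.9],[[0,0,0.004],0,0.9],[[0,0,0.006],0,0.9],[[0,0,0.007],0,0.9],[[0,0,0.007],0,0.9]]' ; python3 - <<'E'
from h import *
go([0.502,-0.0755,0.343],np.radians(202))
E
```

```text
time: 10.1
tool_pos: [0.5012, -0.0748, 0.3426]
tool_rot: [-3.141, 0.001, -2.758]
contact_force: [-1.6, 0.5, 4.5]
opening: 0.0217
grip_force: 40.0
t 10.1 pos [ 0.5012 -0.0748  0.3426] rot [-3.1412e+00  6.0000e-04 -2.7576e+00] F [-1.57  0.48  4.53] open 0.0217 grip 40.0
shift [-0.0013 -0.0023 -0.0009] turn -0.0
```

Contact on red at the expected height (4.5 N). I'll hold briefly, lift, then go to blue.

```bash
python3 -m jog '[[[0,0,0],0,0.9],[[0,0,0],0,0.9],[[0,0,0],0,0.9],[[0,0,0],0,0.9],[[0,0,-0.02],0,0.9],[[0,0,-0.06],0,0.9],[[0,0,-0.1],0,0.9],[[0,0,-0.12],0,0.9],[[-0.02,0.04,-0.12],0,0.9],[[-0.05,0.09,-0.12],0,0.9],[[-0.075,0.14,-0.12],0,0.9],[[-0.084,0.157,-0.12],0,0.9]]' ; python3 -m jog '[[[0,0,0],0,0.9],[[0,0,0.04],0,0.9],[[0,0,0.08],0,0.9],[[0,0,0.105],0,0.9],[[0,0,0.112],0,0.9],[[0,0,0.115],0,0.9],[[0,0,0.117],0,0.9],[[0,0,0.119],0,0.9],[[0,0,0.12],0,0.9],[[0,0,0.12],0,0.9]]'
```

```text
time: 11.6
tool_pos: [0.5086, -0.0022, 0.3892]
tool_rot: [3.141, -0.001, -2.756]
contact_force: [-0.3, -1.0, -0.1]
opening: 0.0216
grip_force: 40.0
time: 12.85
tool_pos: [0.5089, -0.004, 0.3426]
tool_rot: [-3.141, 0.001, -2.758]
contact_force: [-0.8, 0.3, 5.3]
opening: 0.022
grip_force: 40.0
```

```bash
python3 - <<'E'
from h import *
go([0.5087,-0.0041,0.3426],np.radians(202))
im=cams.read_camera("wrist");im2=cams.read_camera("scene")
for c in("wrist","scene"):
  for t in("blue_top","probe"):
    for d in models.pinpoint(t,c)[:2]: print(c,t,np.round(d["position"],4),round(d["confidence"],2))
cv2.imwrite("pics/c4.png",np.hstack([im[150:350,220:420],cv2.resize(im2[190:290,270:370],(200,200))])[:,:,::-1])
E
```

```text
t 12.85 pos [ 0.5089 -0.004   0.3426] rot [-3.1410e+00  1.1000e-03 -2.7576e+00] F [-0.84  0.31  5.33] open 0.022 grip 40.0
shift [0.0005 0.     0.0001] turn 0.0
wrist blue_top [ 0.5097 -0.0033  0.0877] 0.79
wrist probe [ 0.3803 -0.0504  0.0013] 0.74
wrist probe [ 0.5121 -0.0069  0.0834] 0.7
scene blue_top [ 0.5089 -0.0068  0.0789] 0.55
scene probe [0.4018 0.2885 0.0112] 0.81
scene probe [0.4711 0.5112 0.0148] 0.77
```

View pics/c4.png

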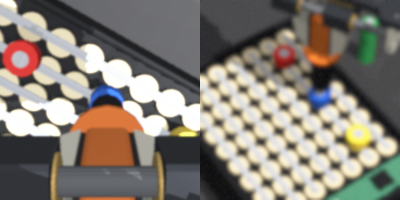

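The tip is resting on the blue tap with 5.3 N (crop (320,97)), clear of yellow. Next is the tester.

```bash
python3 -m jog '[[[0,0,-0.02],0,0.9],[[0,0,-0.07],0,0.9],[[0,0,-0.14],0,0.9],[[0,0,-0.17],0,0.9],[[0.02,-0.05,-0.17],0,0.9],[[0.06,-0.16,-0.17],0,0.9],[[0.11,-0.29,-0.17],0,0.9],[[0.16,-0.42,-0.17],0,0.9],[[0.2,-0.55,-0.17],0,0.9],[[0.25,-0.68,-0.17],0,0.9],[[0.29,-0.79,-0.17],0,0.9],[[0.31,-0.837,-0.17],0,0.9]]' ; python3 -m jog '[[[0,0,0],0,0.9],[[0,0,0],0,0.9]]'; python3 - <<'E'
from h import *
im=cams.read_camera("wrist");m=cams.camera_model("wrist")
for t in("socket_rim","tester","probe"):
    for d in models.pinpoint(t,"wrist")[:2]: print(t,np.round(d["position"],4),proj("wrist",d["position"],m).round(),round(d["confidence"],2))
c=np.array([.473,-.38]);h=.04;z=.08
w=np.float32([proj("wrist",[c[0]+a*h,c[1]+b*h,z],m) for a,b in((-1,1),(1,1),(1,-1),(-1,-1))])
H=cv2.getPerspectiveTransform(w,np.float32([[0,0],[400,0],[400,400],[0,400]]))
o=cv2.warpPerspective(im,H,(400,400),flags=cv2.INTER_CUBIC)
cv2.imwrite("pics/s5.png",np.hstack([o,cv2.resize(im,(400,400))])[:,:,::-1])
go([.473,-.38,.41])
E
```

```text
time: 14.65
tool_pos: [0.5187, -0.3634, 0.4087]
tool_rot: [3.14, -0.001, -2.76]
contact_force: [0.2, 1.2, -1.0]
opening: 0.0216
grip_force: 40.0
time: 14.9
tool_pos: [0.5195, -0.3595, 0.4098]
tool_rot: [3.14, 0.0, -2.757]
contact_force: [-0.8, -0.8, -1.7]
opening: 0.0216
grip_force: 40.0
socket_rim [ 0.4726 -0.3789  0.0792] [326. 178.] 0.59
tester [ 0.4753 -0.3795  0.0019] [325. 175.] 0.75
probe [ 0.5209 -0.3602  0.1511] [325. 255.] 0.91
t 15.1 pos [ 0.5196 -0.3596  0.4103] rot [-3.1414e+00  4.0000e-04 -2.7560e+00] F [-0.03 -0.28 -1.66] open 0.0218 grip 40.0
shift [ 0.1271 -0.0034  0.0008] turn 0
```

View pics/s5.png

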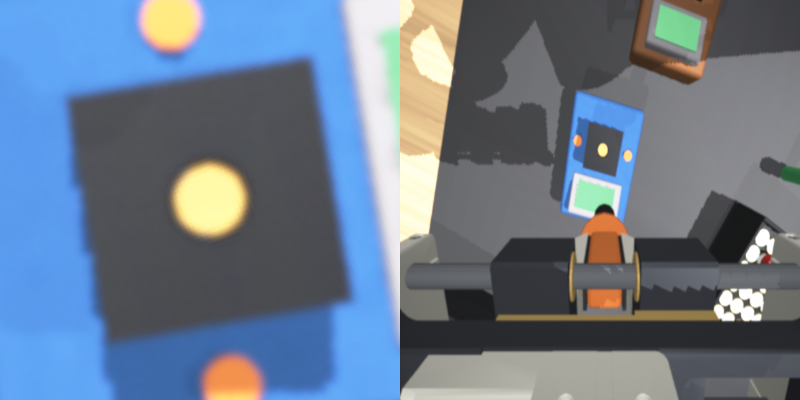

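The blue tester's socket is at wrist (326,178). The brass contact's centre in the rectified view is (210,199), which gives x=0.475, y=-0.380.

```bash
python3 -m jog '[[[0.04,-0.002,0],0,0.9],[[0.09,-0.005,0],0,0.9],[[0.122,-0.005,0],0,0.9],[[0.122,-0.005,0.03],0,0.9],[[0.122,-0.005,0.08],0,0.9],[[0.122,-0.005,0.12],0,0.9],[[0.122,-0.005,0.145],0,0.9],[[0.122,-0.005,0.155],0,0.9],[[0.122,-0.005,0.155],0,0.9]]'; python3 - <<'E'
from h import *
go([.475,-.3797,.3389])
im=cams.read_camera("wrist");m=cams.camera_model("wrist");im2=cams.read_camera("scene");m2=cams.camera_model("scene")
s=observe();p=s["tool_pos"].copy();p[2]-=.2589
print(proj("wrist",p,m),proj("scene",p,m2),proj("scene",[.475,-.3797,.08],m2))
u,v=proj("scene",[.475,-.3797,.08],m2).astype(int);a,b=proj("wrist",p,m).astype(int)
f=lambda i,x,y,r:cv2.resize(i[max(0,y-r):y+r,x-r:x+r],(400,400),interpolation=cv2.INTER_CUBIC)
cv2.imwrite("pics/s6.png",np.hstack([f(im2,u,v,35),f(im,a,b,70)])[:,:,::-1])
E
```

```text
time: 16.23
tool_pos: [0.4749, -0.3811, 0.3479]
tool_rot: [-3.142, 0.0, -2.758]
contact_force: [-0.6, -1.3, -0.6]
opening: 0.0218
grip_force: 40.0
t 16.23 pos [ 0.4749 -0.3811  0.3479] rot [-3.1416e+00  2.0000e-04 -2.7575e+00] F [-0.63 -1.3  -0.58] open 0.0218 grip 40.0
shift [-0.0015  0.0031  0.0225] turn 0
[326.9185101  253.95851585] [240.5183651  143.60393558] [241.28072187 146.70927375]
```

View pics/s6.png

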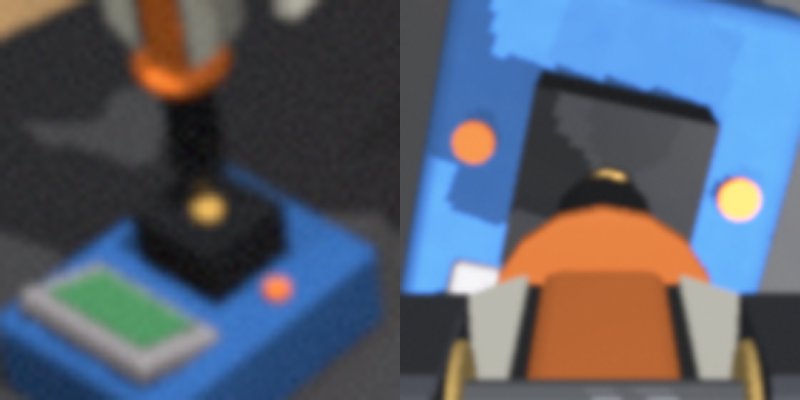

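The tip hovers about 9 mm above the brass contact (scene crop: collar foot about (195,175), contact (207,208)). I'll measure the sideways offset to sub-pixel accuracy before pressing.

```bash
python3 - <<'E'
from h import *
def brass(ims,x,y,r):
    i=np.mean(ims,0)[y-r:y+r,x-r:x+r];h=i[...,0]-i[...,2]; # R-B
    return i,h
for c in("scene","top"):
    ims=[cams.read_camera(c).astype(float) for _ in range(4)];m=cams.camera_model(c)
    s=observe();T=s["tool_pos"].copy()
    b=proj(c,[.475,-.3797,.08],m);x,y=b.astype(int)
    a=np.mean(ims,0)
    d=a[y-14:y+8,x-9:x+10]
    print(c,T.round(4),"exp rim",b.round(2),"tip",proj(c,T-[0,0,.2589],m).round(2),"shoulder",proj(c,T-[0,0,.2449],m).round(2),"z+40",proj(c,T-[0,0,.2189],m).round(2),"origin",x-9,y-14)
    J=(np.array([proj(c,[.476,-.3797,.08],m),proj(c,[.475,-.3787,.08],m)])-b);print("px per mm x,y",J.round(3))
    if c=="scene":
        print((d[...,0]-d[...,2]).round().astype(int));print(d.sum(2).astype(int)//3)
E
```

```text
scene [ 0.4748 -0.3811  0.3484] exp rim [241.28 146.71] tip [240.57 143.62] shoulder [239.87 139.42] z+40 [238.53 131.42] origin 232 132
px per mm x,y [[-0.307  0.168]
 [ 0.226  0.187]]
[[ -2  -2  -2  -2  -2  -2   2  -3  -2  -2  -2  -3  -2  -2  -3  -2  -1  -2
   -2]
 [ -2  -2  -1  -1   0  -1   0   0  -2  -2  -2  -2  -2  -1  -2  -2  -2  -2
   -2]
 [ -2  -2  -1  -1  -3   2  -3   1   1  -4  -1  -2  -3  -2  -2  -2  -2  -2
   -2]
 [ -2  -2  -1  -2  -1  -1  -1  -5  -2  -1  -2  -1  -2  -3  -1  -2  -2  -2
   -3]
 [ -2  -3   0  -2  -1  -1  -2  -2  -2  -2  -1   0  -1  -3  -1  -2  -2  -2
   -3]
 [ -2  -1  -2  -2  -1  -3  -1  -1  -1  -1  -1  -3  -1  -3  -3  -3  -2  -2
   -2]
 [ -2  -2  -3  -2   0  -3  -2   0   0   0  -1  -2  -6  -6  -5  -2  -1  -1
   -1]
 [ -1  -2  -2  -1  -1  -1  -2  -1  -1  -3  -2  -4 -11 -17 -19 -16  -9  -3
   -2]
 [ -2  -3  -2  -2  -2  -2  -2  -1   0   0  -1  -4 -14 -29 -40 -38 -28 -18
   -8]
 [ -3  -2  -3  -2  -2   0  -2   0   4   3   2  -2 -12 -28 -44 -52 -50 -40
  -29]
 [ -2  -1  -2  -1  -3  -2   0   4  12  16   9  -1  -7 -16 -29 -44 -52 -52
  -47]
 [ -3  -2  -2  -3  -2  
[... 2135 characters left out ...]
30  81  45  38  39  39
   40]
 [ 39  40  39  39  40  39  52  84 122 150 158 147 117  73  45  39  39  42
   42]
 [ 37  38  39  40  40  39  44  62  89 111 119 110  85  55  41  40  40  41
   37]
 [ 29  35  37  38  39  40  40  43  56  67  72  66  54  43  40  38  37  37
   33]
 [ 25  30  32  37  36  39  40  40  42  42  43  43  40  39  38  37  35  30
   31]
 [ 19  21  25  29  34  36  39  38  39  39  39  40  38  37  39  35  30  27
   25]
 [ 17  19  19  24  25  31  33  38  39  40  40  39  39  35  34  30  27  25
   24]]
top [ 0.4747 -0.381   0.348 ] exp rim [481.38 266.12] tip [483.1  265.69] shoulder [484.89 264.85] z+40 [488.32 263.26] origin 472 252
px per mm x,y [[-0.032 -0.421]
 [-0.423  0.01 ]]
```

```bash
python3 -m jog '[[[-0.001,0.004,0],0,0.9],[[-0.001,0.004,0.01],0,0.9],[[-0.001,0.004,0.018],0,0.9],[[-0.001,0.004,0.022],0,0.9],[[-0.001,0.004,0.026],0,0.9],[[-0.001,0.004,0.03],0,0.9],[[-0.001,0.004,0.034],0,0.9],[[-0.001,0.004,0.038],0,0.9],[[-0.001,0.004,0.042],0,0.9],[[-0.001,0.004,0.046],0,0.9],[[-0.001,0.004,0.046],0,0.9]]' 55; python3 - <<'E'
from h import *
go([.4748,-.3793,.3249])
E
```

```text
time: 18.1
tool_pos: [0.4745, -0.3794, 0.3295]
tool_rot: [3.141, 0.0, -2.758]
contact_force: [-2.0, 3.3, 4.6]
opening: 0.022
grip_force: 55.0
t 18.1 pos [ 0.4745 -0.3794  0.3295] rot [ 3.1415  0.     -2.7576] F [-1.98  3.29  4.62] open 0.022 grip 55.0
shift [-0.0008 -0.0001  0.0115] turn 0
```

```bash
python3 - <<'E'
from h import *
F=[];Q=[]
for _ in range(6):
    cams.read_camera("top");s=observe();F.append(s["contact_force"]);Q.append(s["torque"])
print(np.mean(F,0),np.std(F,0),np.mean(Q,0))
E
```

```text
[-2.19181768  2.58426945  5.34599177] [0.3009637  0.30247649 0.5025432 ] [ 0.58948413  0.55330518 -0.02080851]
```

```bash
python3 -m jog '[[[0.0005,0.002,0],0,0.9],[[0.0005,0.002,0],0,0.9],[[0.0005,0.002,0],0,0.9]]'; python3 - <<'E'
from h import *
F=[]
for _ in range(6):
    cams.read_camera("top");s=observe();F.append(s["contact_force"])
print(np.mean(F,0),s["tool_pos"])
E
```

```text
time: 18.77
tool_pos: [0.4742, -0.379, 0.3298]
tool_rot: [-3.14, 0.0, -2.758]
contact_force: [-1.7, 1.1, 5.0]
opening: 0.0219
grip_force: 55.0
[-1.60688681  1.20274221  5.35770326] [ 0.47416403 -0.37902129  0.32981017]
```

```bash
python3 -m jog '[[[0.001,0.0015,0],0,0.9],[[0.001,0.0015,0.002],0,0.9],[[0.001,0.0015,0.004],0,0.9],[[0.001,0.0015,0.006],0,0.9],[[0.001,0.0015,0.008],0,0.9],[[0.001,0.0015,0.01],0,0.9],[[0.001,0.0015,0.012],0,0.9],[[0.001,0.0015,0.012],0,0.9]]'; python3 - <<'E'
from h import *
F=[]
for _ in range(6):
    cams.read_camera("top");s=observe();F.append(s["contact_force"])
print(np.mean(F,0),s["tool_pos"])
E
```

```text
time: 20.08
tool_pos: [0.4738, -0.3788, 0.3254]
tool_rot: [-3.139, 0.001, -2.758]
contact_force: [-1.1, 0.8, 6.4]
opening: 0.0216
grip_force: 55.0
[-0.33527372  0.72829134  6.63111793] [ 0.47380587 -0.37872368  0.32547105]
```

Almost no sideways force now, and Fz is following the spring. I'll keep pressing until the collar bears on the rim.

```bash
python3 -m jog '[[[0,0,0.001],0,0.9],[[0,0,0.002],0,0.9],[[0,0,0.003],0,0.9],[[0,0,0.004],0,0.9],[[0,0,0.005],0,0.9],[[0,0,0.006],0,0.9],[[0,0,0.007],0,0.9],[[0,0,0.007],0,0.9],[[0,0,0.007],0,0.9]]'; python3 - <<'E'
from h import *
F=[]
for _ in range(4):
    cams.read_camera("top");s=observe();F.append(s["contact_force"])
print(np.mean(F,0),s["tool_pos"])
E
```

```text
time: 21.5
tool_pos: [0.4737, -0.3786, 0.3248]
tool_rot: [-3.138, 0.002, -2.758]
contact_force: [-3.2, 3.5, 18.7]
opening: 0.0217
grip_force: 55.0
[-3.55685919  3.72611705 18.59014183] [ 0.47368811 -0.37856159  0.32481227]
```

```bash
python3 -m jog '[[[0,0,0.001],0,0.9],[[0,0,0.0015],0,0.9],[[0,0,0.0015],0,0.9],[[0,0,0.0015],0,0.9],[[0,0,0.0015],0,0.9]]'; python3 - <<'E'
from h import *
F=[]
for _ in range(8):
    im=cams.read_camera("scene");s=observe();F.append(s["contact_force"])
print(np.mean(F,0),np.std(F,0),s["tool_pos"],s["grip_force"],s["time"])
cv2.imwrite("pics/f.png",cv2.resize(im[90:190,190:290],(500,500),interpolation=cv2.INTER_CUBIC)[:,:,::-1])
E
```

```text
time: 22.32
tool_pos: [0.4737, -0.3785, 0.3248]
tool_rot: [-3.137, 0.002, -2.758]
contact_force: [-4.7, 4.8, 22.4]
opening: 0.0215
grip_force: 55.0
[-4.34468215  4.33892589 22.34540156] [0.277028   0.53624301 0.54672274] [ 0.47365811 -0.37848331  0.32474127] 55.014994740486145 22.725
```

View pics/f.png

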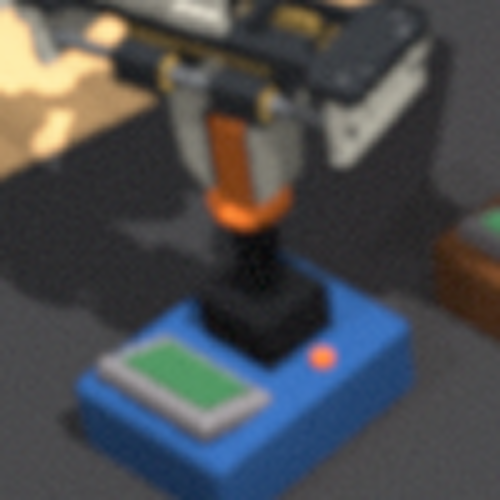

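The collar sits on the socket rim (250,290) and the contact has gone from view. The push holds steady at 22 N, well above the spring, and the handle is still gripped at 55 N.

```bash
python3 -c "
from cell import robot
print(robot.hand_in())"
```

```text
the job is handed in; nothing more can be done
None
```

The job is handed in: the probe touched red then blue (about 5 N each), stayed off yellow, and its collar is pressed on the blue tester's rim at about 22 N with the handle gripped; however, two look-alike probes beside the stand got knocked over during the grasp (still on the work surface), and I did not re-check the tape roll and screwdriver at the end.

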